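Park the captive screw and draw out the joint-drive sled

ROBOT

A 7-joint arm with a two-finger parallel gripper is mounted at the origin on the work surface. World frame = base frame: x ahead of the robot, y to its left, z up, the work surface at z = 0. Lengths are in m, angles in rad, forces in N, time in s.
With the tool pointing down it reaches from about 0.4 to 0.85 m from the base axis. Payload 10.4 kg.
Tool frame: the origin (TCP) lies midway between the tips of the shut fingers; the grasp point (between the pads) lies 19 mm behind it (r.grasp_offset is the distance from the TCP to the grasp point, in m); x points along the fingers, y is the direction in which the jaws open and shut, and the axes are right-handed (so a half turn about x gives the same grasp; the last joint's range is limited). The gripper opens to 87 mm and grips with 3 to 60 N. Pads are 19 mm wide; open, the fingers measure 117 mm over their backs; the gripper's body (75 mm by 190 mm) begins 51 mm behind the grasp point.
Start: joints at [1.133, 0.332, -0.065, 1.46, 0.022, 1.35, -0.088], TCP at [0.252, -0.572, 0.223] pointing down, gripper open.
Joint ranges: [-2.6, 2.6], [-0.5, 2.12], [-1.47, 1.34], [0.16, 2.42], [-1.27, 4.41], [0.06, 2.06], [-2.6, 2.6]. Speed limits (rad/s): [2.22, 2.22, 2.79, 2.79, 3.14, 3.14, 3.14].

INTERFACE

Orientations are given as a unit quaternion [x, y, z, w].
In Python, from bench import r, vision, close_job gives the robot as it stands. The module is installed in compiled form; this text tells all that it offers.
- The arm moves only by the shell command python3 -m pendant 'ROWS' [OPENING] [FORCE]. ROWS is text: rows parted by semicolons, each of 6 numbers parted by spaces: the shift along the tool's x, y, z in units of 0.25 m (1.0 is 0.25 m), then the turn, a rotation vector about the tool's x, y, z in units of 1.5 rad (1.0 is 1.5 rad). A call has 1 to 8 rows; each row is the pose to reach, as a shift and turn from the pose commanded when the call began, along the tool's axes at that moment; what a row does not reach only later rows make up. A row lasts 1/10 s, in which the tool goes at most 50 mm and 8.59 degrees, less where a joint would pass 70% of its speed; a pose out of reach is approached as far as the arm can. A call with a number of a shift or a turn outside -1 to 1 is refused whole. A call with a gripper value outside its range is refused whole. OPENING is the gripper command: -1 is shut, 1 is fully open, values between are in proportion, set as the call begins (- or left out, the last holds). The fingers move at their own pace and stop on an object; FORCE is the grip in N (left out, the last holds). Time passes only in rows, so rows that repeat a pose let the fingers close. It gives the time, the measured TCP pose, the force and the opening at its end, in the units of the state.
- r.read_state(): the state, without advancing time (a new reading comes with each control period).
- vision.camera(name): name is "scene" or "top" or "wrist"; returns (picture, depth): 384x512x3 uint8, blue, green, red; 384x512 float32, m along the optical axis (not along the pixel's ray), 0 where there is no reading.
- vision.get_calibration(name): a dict with "camera_matrix" (3x3 intrinsics, pixels), "rvec" (rotation vector, rad) and "tvec" (3), from world to camera coordinates, as OpenCV has them. Camera axes: x right, y down, z forward; pixel columns grow to the right and rows downward; lengths in m; the calibration is good to about 2 mm. The wrist camera is an equidistant fisheye: a pixel r from the principal point sees the ray r / f radians off the axis. A picture is of the moment at which its call begins: read the wrist's pose just before it. get_calibration takes no time and is no camera call; for the wrist camera it gives the pose at the moment of the call.
- close_job(): hands the job in, once; it reports no verdict.
The state is a dict: "time": time; "joint_positions": joint angles; "joint_vel": joint speeds; "joint_torque": joint torques, N m; "ee_pos": TCP position; "eef_rot": TCP orientation; "ft_force": force on the tool from outside, world axes, zero at the start; "torque": the same for the moment, N m; "width": finger opening in m.
Only numpy, scipy, OpenCV 4.12 (cv2) and the standard library are available. Lean on these libraries where they do the work, as an engineer would, in place of code of your own. Each camera call takes 0.05 s, during which the arm holds its last target. There are 200 camera calls.

TASK

Free the joint drive on the bench rig: pull the sprung captive screw on the bridge up until its thread catches, and drive it counterclockwise, without forcing the thread, until it is wound fully out and stays up by itself when let go. Then draw the sled by its tab all the way out to the end stop, leaving the screw up and the other things on the bench where they are.

Things in the scene. Friction and masses are not known exactly. Their poses are not given: they have to be found in the camera images.
- rig: Bench rig fixed to the table: aluminium base plate 130 mm (its x) by 290 mm (its y), 12 mm thick, with guide rails along y and a dark end stop at its -y end. An aluminium bridge, 128 mm (x) by 50 mm (y), top 70 mm above the table, spans it. Origin on the table under the bridge's middle, on the screw's axis; z up. The sled slides out along the rig's own -y axis.
- bushing: Dark round bushing, 45 mm across, fixed on the bridge, from 70 to 88 mm above the table. Origin on its underside, on the screw's axis. It hides a floating thread insert that gives 1 mm upward per 8 N and 0.1 rad in turning per 0.2 N m. Over 35 N between screw and bushing (pull beyond the spring's, or about 0.4 N m against the thread's end) ruins the thread; 8 N and 0.2 N m are plenty.
- screw: Captive screw with a round knurled steel knob, 26 mm across and 30 mm high, standing on the bridge. Origin on its axis, at table height when the screw is down; moves with it, z up. While down, the knob reaches from 90 to 120 mm above the table and the pin at its foot locks the sled. A spring draws it down with 6.5 N when down and 0.3 N more per mm. Turns counterclockwise seen from above.
- knob (a point): Centre of the knob, on the axis, 105 mm above the table when down. The thread's start lies at an unknown angle, 0.1 to 0.8 rad counterclockwise of where the screw stands at first. Pulled lightly against the insert's underside and turned, it finds it: a window 0.28 rad wide where it can rise on until stopped again 12 mm up. Let go before the thread has it, it springs down but keeps its angle.
- screw_lift (a joint): Height of the screw, m: 0 down, 0.005 at the insert's underside, 0.011 to 0.0122 in the thread start, 0.0132 wound fully out, at rest. From 0.16 rad past the window it climbs 3 mm in 0.65 rad, with 1.2 mm vertical play (the hand must rise along), then a 0.22 rad notch, 0.5 mm deep, to a firm end, 1.31 rad after entering the window. It rests there by itself.
- sled (a joint): How far the sled has been drawn out along the rig's -y axis, m: 0 locked under the bridge, 0.060 at the end stop. Sliding it takes about 3 N.
- tab (a point): Centre of the sled's aluminium pull tab: an upright block 34 mm (rig x) by 10 mm (rig y) by 40 mm high, from 29 to 69 mm above the table, 135 mm to the rig's -y side of the screw's axis while the sled is in. Between tab and bridge a dark round joint drive, 56 mm across, its top 63 mm above the table, stands on the sled, its centre 67 mm from the tab's.
- bracket: Bystander: loose aluminium angle bracket, 50 by 40 by 45 mm.
- bearing: Bystander: loose steel bearing ring, 48 mm across and 14 mm high.
- driver: Bystander: loose screwdriver lying on the table.
- parts_tray: Bystander: loose grey divided tray, 110 by 150 by 30 mm.
- pulley: Bystander: loose black grooved pulley, 48 mm across and 24 mm high.
- battery: Bystander: loose black battery block, 100 by 45 by 35 mm.
- mug: Bystander: white mug, 76 mm across and 90 mm high.

How it is judged:
On the way, in this order (a step that is already met when the one before it is completed fails the run):
1. the screw is wound fully out and stays up by itself, not held (value of joint screw_lift above 0.0125 m and contact force between the fingers and screw below 0.1 N), for 0.3 s.
2. the sled is drawn out to its end stop (value of joint sled above 0.056 m), for 0.2 s.
At the end, for the whole second after the job is handed in: The screw stays up by itself, more than 12.5 mm above its down position, and the sled is drawn out more than 56 mm (its stop is at 60 mm) and at rest (value of joint screw_lift above 0.0125 m and value of joint sled above 0.056 m and velocity of joint sled below 0.01 m/s); the robot touches nothing.
It fails at once if the thread is forced: more than 35 N between screw and bushing (contact force between screw and bushing above 35 N).
It fails at once if a bystander is shifted by more than 15 mm (distance of any of bracket, bearing, driver, parts_tray, pulley, battery, mug from where it was at the start of the episode above 0.015 m).
It also fails if it takes over 72 s, if anything falls off the work surface, if the arm or the gripper's body presses on something with over 40 N, if the wrist force passes 120 N, or if a joint passes its speed limit or range.

## Working session

There is one attempt and no reset: what is moved stays moved. The work goes in short steps, Python scripts to look and compute and a shell command to move; the robot and the scene stay as the last step left them, time stands still between calls to the robot, and variables do not carry over. Pictures are saved under pics/ and viewed, about 8 in all and at most 12, crops included, and the job is handed in when it is done.

```bash
mkdir -p pics; cat > h.py <<'E'
import numpy as np, cv2
from bench import r, vision
def cal(n):
    c=vision.get_calibration(n); K=np.array(c["camera_matrix"],float); R=cv2.Rodrigues(np.array(c["rvec"],float))[0]; t=np.array(c["tvec"],float).ravel()
    return K,R,t
def cloud(n,d,c):
    K,R,t=c; v,u=np.mgrid[:384,:512]; p=np.stack([(u-K[0,2])/K[0,0]*d,(v-K[1,2])/K[1,1]*d,d],-1)
    return (p-t)@R
E
python3 - <<'E'
from h import *
np.set_printoptions(precision=3,suppress=True)
s=r.read_state(); print(s)
a=[]
for n in("top","scene"):
    c=cal(n); im,d=vision.camera(n); np.savez(n,im=im,d=d,P=cloud(n,d,c)); cv2.imwrite(f"pics/{n}0.png",im); print(n,-c[1].T@c[2],c[0][0,0]); a.append(im)
cv2.imwrite("pics/both.png",cv2.resize(np.vstack(a),(0,0),fx=.78,fy=.78))
E
```

```text
{'time': 0.0, 'joint_positions': array([ 1.133,  0.333, -0.065,  1.461,  0.022,  1.35 , -0.089]), 'joint_vel': array([-0.001, -0.001,  0.001,  0.003,  0.001,  0.   , -0.001]), 'joint_torque': array([ -0.001, -62.326,   0.024, -38.99 ,  -0.061,   0.04 ,   0.   ]), 'ee_pos': array([ 0.252, -0.572,  0.222]), 'eef_rot': array([-0.692, -0.146,  0.692, -0.145]), 'ft_force': array([0.246, 0.437, 0.988]), 'torque': array([ 0.011, -0.005,  0.014]), 'width': 0.08701288207792567}
top [ 0.352 -0.011  1.473] 467.8012367750944
scene [ 0.909 -0.669  1.165] 473.96341146406064
```

View pics/top0.png

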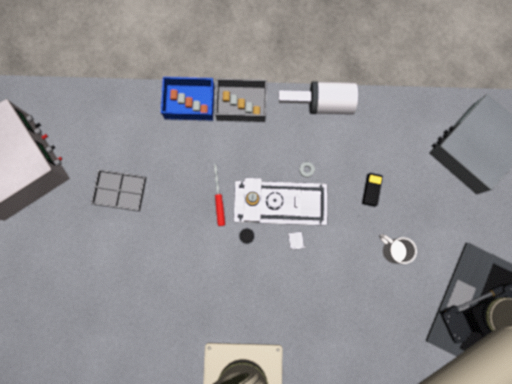

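View pics/scene0.png

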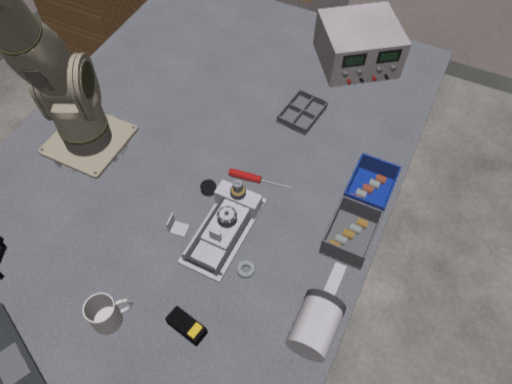

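Top view: knob at about (252,199), drive (275,201), tab (296,202). The pulley (247,236) and driver (220,210) are close to the bridge. Scene view: knob (238,185), tab (214,233).

```bash
python3 - <<'E'
from h import *
np.set_printoptions(precision=4,suppress=True)
for n in("top","scene"):
    P=np.load(n+".npz")["P"].reshape(-1,3)
    b=P[(P[:,0]>.35)&(P[:,0]<.75)&(P[:,1]>-.4)&(P[:,1]<.15)]
    k=b[(b[:,2]>.108)&(b[:,2]<.13)]; print(n,"knob",len(k),np.median(k,0),k.min(0),k.max(0))
    kc=np.median(k,0)
    t=b[(b[:,2]>.058)&(b[:,2]<.078)&(abs(b[:,1]-kc[1]+.135)<.03)&(abs(b[:,0]-kc[0])<.05)]; print("tab",len(t),t.mean(0),t.min(0),t.max(0))
    q=b[(b[:,2]>.062)&(b[:,2]<.076)&(np.hypot(*(b[:,:2]-kc[:2]).T)<.08)]; print("bridge",cv2.minAreaRect(q[:,:2].astype(np.float32)*1000))
    q=b[(b[:,2]>.005)&(b[:,2]<.076)&(abs(b[:,0]-kc[0])<.09)&(b[:,1]<kc[1]+.05)&(b[:,1]>kc[1]-.25)]; print("rig",cv2.minAreaRect(q[:,:2].astype(np.float32)*1000))
    im=np.load(n+".npz")["im"]
    x,y=((252,199) if n=="top" else (225,215)); cv2.imwrite(f"pics/{n}c.png",cv2.resize(im[y-60:y+60,x-60:x+90],(750,600),interpolation=cv2.INTER_CUBIC))
E
```

```text
top knob 67 [ 0.5447 -0.0178  0.1206] [ 0.5329 -0.03    0.1082] [ 0.5574 -0.0034  0.1268]
tab 38 [ 0.5437 -0.151   0.0688] [ 0.5281 -0.1552  0.058 ] [ 0.5596 -0.1464  0.077 ]
bridge ((544.447998046875, -44.715274810791016), (105.85602569580078, 128.42286682128906), 89.2373046875)
rig ((544.7424926757812, -116.8863525390625), (179.84056091308594, 298.1865539550781), 0.016400184482336044)
scene knob 77 [ 0.5487 -0.0192  0.1177] [ 0.5355 -0.0307  0.1081] [ 0.5609 -0.0062  0.1239]
tab 59 [ 0.5481 -0.1534  0.0664] [ 0.5303 -0.1584  0.0596] [ 0.5639 -0.1468  0.0748]
bridge ((548.7425537109375, -44.566768646240234), (130.68089294433594, 108.14297485351562), 1.358429193496704)
rig ((548.9700317382812, -111.99874877929688), (177.33177185058594, 283.1521911621094), 0.7637153267860413)
```

View pics/topc.png

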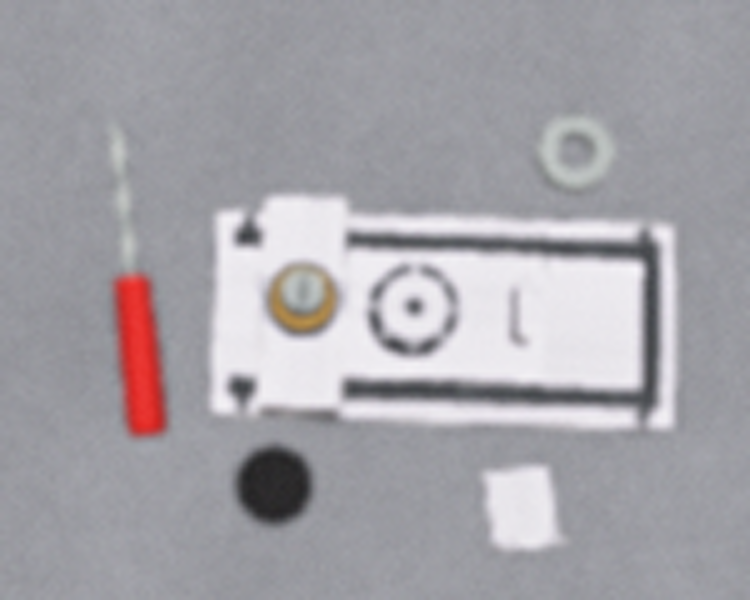

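```bash
cat >> h.py <<'E'
from scipy.spatial.transform import Rotation as Rn
np.set_printoptions(precision=4,suppress=True)
def go(p):
    s=r.read_state(); R=Rn.from_quat(s["eef_rot"]).as_matrix(); print("units",(np.array(p)-s["ee_pos"])@R/.25)
def st():
    s=r.read_state(); print("t",s["time"],"p",s["ee_pos"],"F",s["ft_force"],"M",s["torque"],"w",s["width"],"j",s["joint_positions"])
E
python3 - <<'E'
from h import *
print(Rn.from_quat(r.read_state()["eef_rot"]).as_matrix()); go([.52,-.06,.24])
E
```

```text
[[-0.0006  0.4031 -0.9152]
 [ 0.0011 -0.9152 -0.4031]
 [-1.     -0.0013  0.0001]]
units [-0.0709 -1.4407 -1.8069]
```

```bash
python3 -m pendant '-0.02 -0.16 -0.2;-0.04 -0.32 -0.4' 2>&1 | head -5
R='0 0 0'
python3 -m pendant '-0.07 -0.16 -0.2 0 0 0;-0.07 -0.32 -0.4 0 0 0;-0.07 -0.48 -0.6 0 0 0;-0.07 -0.64 -0.8 0 0 0;-0.07 -0.72 -0.9 0 0 0;-0.07 -0.72 -0.9 0 0 0'
python3 -m pendant '0 -0.16 -0.2 0 0 0;0 -0.32 -0.4 0 0 0;0 -0.48 -0.6 0 0 0;0 -0.64 -0.8 0 0 0;0 -0.72 -0.9 0 0 0;0 -0.72 -0.9 0 0 0;0 -0.72 -0.9 0 0 0' 0
python3 - <<'E'
from h import *
st()
c=cal("wrist"); im,d=vision.camera("wrist"); np.savez("w",im=im,d=d,K=c[0],R=c[1],t=c[2]); cv2.imwrite("pics/w0.png",im)
E
```

```text
$[0]: bad value
time: 0.7
ee_pos: [0.3863, -0.3137, 0.24]
eef_rot: [0.692, 0.146, -0.692, 0.146]
ft_force: [0.6, -0.6, -0.1]
width: 0.087
time: 1.4
ee_pos: [0.52, -0.055, 0.2398]
eef_rot: [0.692, 0.149, -0.691, 0.148]
ft_force: [-0.3, -0.5, 0.6]
width: 0.0453
t 1.4 p [ 0.52   -0.055   0.2398] F [-0.3499 -0.4916  0.6382] M [ 0.0046 -0.0205  0.0078] w 0.04527430457370755 j [ 0.5173  0.1359 -0.5409  1.6796  0.0692  1.3454 -1.1827]
```

View pics/w0.png

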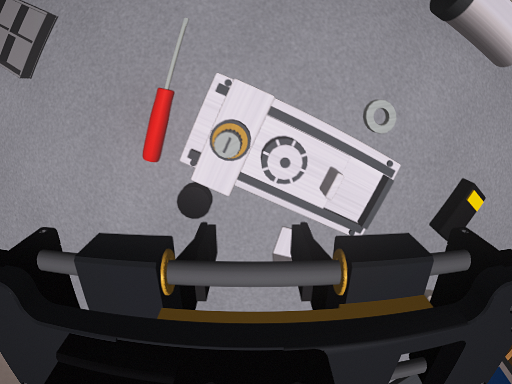

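Wrist view: knob top disc centred at about (226,146), drive (285,161), tab about (331,181). The fingers are half open.

```bash
cat >> h.py <<'E'
def ray(c,u,v,z):
    K,R,t=c; a=np.array([(u-K[0,2]),(v-K[1,2])])/[K[0,0],K[1,1]]; th=np.linalg.norm(a)
    d=np.append(a/th*np.sin(th),np.cos(th))@R; o=-R.T@t
    return o+d*(z-o[2])/d[2]
E
python3 - <<'E'
from h import *
w=np.load("w.npz"); c=w["K"],w["R"],w["t"]; im=w["im"]
print(ray(c,226,146,.12), ray(c,285,161,.063), "base/rail ends", ray(c,375,224,.03),ray(c,245,190,.03))
cv2.imwrite("pics/w0c.png",cv2.resize(im[90:240,170:410],(0,0),fx=3.3,fy=3.3,interpolation=cv2.INTER_CUBIC))
go([.5465,-.018,.15])
E
```

```text
[ 0.5436 -0.0147  0.12  ] [ 0.5459 -0.0828  0.063 ] base/rail ends [ 0.5151 -0.2489  0.03  ] [ 0.485  -0.0577  0.03  ]
units [ 0.3587 -0.102  -0.1657]
```

View pics/w0c.png

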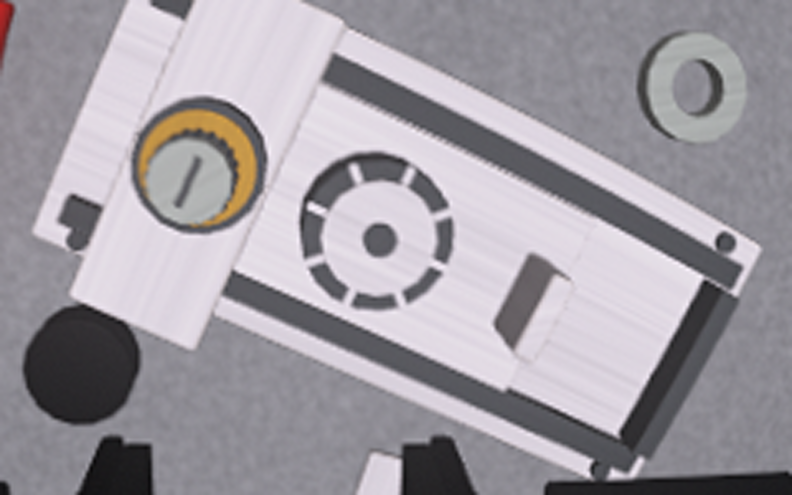

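```bash
python3 - <<'E'
from h import *
w=np.load("w.npz"); c=w["K"],w["R"],w["t"]
k=ray(c,227.6,144.8,.12);b=ray(c,230.3,140.3,.088);dr=ray(c,285.2,162.7,.063)
print(k,b,dr,-c[1].T@c[2])
# rail line endpoints upper rail crop
f=lambda x,y,z:ray(c,170+x/3.3,90+y/3.3,z)
print(f(335,70,.02)-f(740,275,.02), f(233,283,.02)-f(625,460,.02))
E
```

```text
[ 0.5453 -0.0157  0.12  ] [ 0.5457 -0.0156  0.088 ] [ 0.5442 -0.0839  0.063 ] [ 0.592  -0.0225  0.4027]
[-0.0004  0.1951  0.    ] [0.0019 0.1908 0.    ]
```

```bash
python3 - <<'E'
from h import *
go([.5455,-.016,.15]);go([.5455,-.016,.0935])
E
```

```text
units [ 0.3587 -0.111  -0.1653]
units [ 0.5847 -0.1107 -0.1654]
```

```bash
python3 -m pendant '0.12 -0.06 -0.08 0 0 0;0.25 -0.11 -0.165 0 0 0;0.36 -0.111 -0.165 0 0 0;0.46 -0.111 -0.165 0 0 0;0.54 -0.111 -0.165 0 0 0;0.584 -0.111 -0.165 0 0 0;0.584 -0.111 -0.165 0 0 0' 0.1
python3 - <<'E'
from h import *
st();go([.5455,-.016,.0935])
c=cal("wrist"); im,d=vision.camera("wrist");cv2.imwrite("pics/w1.png",im)
im,d=vision.camera("scene");cv2.imwrite("pics/s1.png",cv2.resize(im[120:270,160:310],(600,600)))
E
```

```text
time: 2.15
ee_pos: [0.5441, -0.0202, 0.0927]
eef_rot: [-0.691, -0.145, 0.693, -0.145]
ft_force: [-0.0, -0.5, 0.7]
width: 0.0478
t 2.15 p [ 0.5441 -0.0202  0.0927] F [-0.0298 -0.5     0.6889] M [-0.0014  0.0111 -0.0079] w 0.04775929243391091 j [ 0.426   0.323  -0.5491  1.8008  0.1896  1.073  -1.3489]
units [-0.0033 -0.0132 -0.0119]
```

View pics/w1.png

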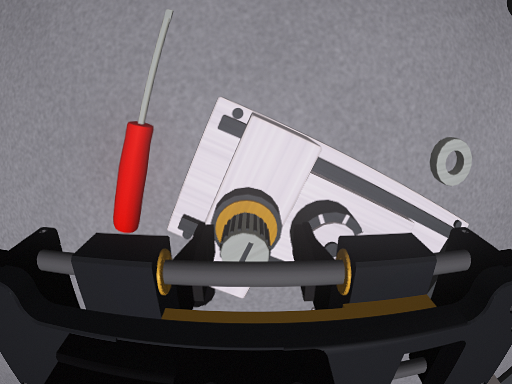

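Knob sits between the fingers at about (245,245), slightly left of their midline at about u=256, so I correct 3 mm to the left and grip.

```bash
python3 -m pendant '-0.003 -0.013 -0.010 0 0 0;-0.003 -0.013 -0.010 0 0 0;-0.003 -0.013 -0.010 0 0 0' 
python3 -c "
from h import *
st();go([.5455,-.016,.0935])"
python3 -m pendant '0 0 0 0 0 0;0 0 0 0 0 0;0 0 0 0 0 0;0 0 0 0 0 0;0 0 0 0 0 0' -1 25
python3 -c "
from h import *
st();go([.5455,-.016,.0935])"
```

```text
time: 2.55
ee_pos: [0.5466, -0.015, 0.0955]
eef_rot: [0.692, 0.146, -0.692, 0.146]
ft_force: [-0.4, 0.1, 0.7]
width: 0.0477
t 2.55 p [ 0.5466 -0.015   0.0955] F [-0.4361  0.1204  0.6592] M [ 0.0388  0.0044 -0.0084] w 0.04765706043046828 j [ 0.419   0.3222 -0.5525  1.7957  0.1905  1.0755 -1.357 ]
units [0.008  0.0018 0.0057]
time: 3.05
ee_pos: [0.546, -0.0145, 0.0948]
eef_rot: [-0.692, -0.146, 0.692, -0.146]
ft_force: [-2.0, 2.5, 2.2]
width: 0.0251
t 3.05 p [ 0.546  -0.0145  0.0948] F [-1.9903  2.5401  2.2345] M [0.6027 0.4827 0.0364] w 0.025107646213080384 j [ 0.4189  0.323  -0.5528  1.7965  0.1899  1.0756 -1.357 ]
units [0.0052 0.0046 0.0041]
```

```bash
python3 -m pendant '-0.008 0 0 0 0 0;-0.016 0 0 0 0 0;-0.016 0 0 0 0 0;-0.016 0 0 0 0 0' 
python3 -c "
from h import *
st()"
python3 -m pendant '-0.004 0 0 0 0 0;-0.004 0 0 0 0 0;-0.004 0 0 0 0 0' 
python3 -c "
from h import *
st()"
```

```text
time: 3.45
ee_pos: [0.5458, -0.0147, 0.0985]
eef_rot: [-0.692, -0.146, 0.692, -0.146]
ft_force: [-0.0, 4.6, -7.3]
width: 0.0255
t 3.45 p [ 0.5458 -0.0147  0.0985] F [-0.0045  4.5716 -7.2515] M [1.138  0.0423 0.0055] w 0.025478125980260547 j [ 0.4202  0.3186 -0.5536  1.7933  0.1868  1.0829 -1.3547]
time: 3.75
ee_pos: [0.5458, -0.0147, 0.0995]
eef_rot: [-0.692, -0.146, 0.692, -0.146]
ft_force: [-0.3, 5.0, -7.0]
width: 0.0253
t 3.75 p [ 0.5458 -0.0147  0.0995] F [-0.3265  5.0094 -7.0012] M [ 1.1503  0.0234 -0.0136] w 0.02534805636576681 j [ 0.4205  0.3174 -0.5539  1.7923  0.186   1.0848 -1.3541]
```

```bash
python3 -m pendant '-0.003 -0.0037 -0.0016 0 0 0;-0.003 -0.0037 -0.0016 0 0 0;-0.003 -0.0037 -0.0016 0 0 0' 
python3 -c "
from h import *
st()"
python3 -m pendant '-0.002 0 0 0 0 0;-0.002 0 0 0 0 0;-0.002 0 0 0 0 0' 
python3 -c "
from h import *
st()"
```

```text
time: 4.05
ee_pos: [0.5458, -0.0146, 0.1001]
eef_rot: [-0.692, -0.145, 0.692, -0.146]
ft_force: [-0.7, 3.3, -10.6]
width: 0.0254
t 4.05 p [ 0.5458 -0.0146  0.1001] F [ -0.7343   3.3047 -10.6035] M [ 0.4115 -0.0898  0.0021] w 0.02535405821946925 j [ 0.4197  0.3165 -0.5538  1.7918  0.1864  1.0863 -1.3556]
time: 4.35
ee_pos: [0.5458, -0.0145, 0.1007]
eef_rot: [-0.692, -0.145, 0.692, -0.146]
ft_force: [-0.1, 0.5, -14.0]
width: 0.0251
t 4.35 p [ 0.5458 -0.0145  0.1007] F [ -0.1345   0.5402 -13.9688] M [ 0.2204 -0.0544  0.0291] w 0.025146993225582795 j [ 0.4199  0.316  -0.554   1.7912  0.1859  1.0872 -1.3553]
```

```bash
for i in 1; do :; done
python3 -m pendant '0 0 0 -0.07 0 0;0 0 0 -0.07 0 0;0 0 0 -0.07 0 0'; python3 -c "
from h import *
st()"
python3 -m pendant '0 0 0 -0.07 0 0;0 0 0 -0.07 0 0;0 0 0 -0.07 0 0'; python3 -c "
from h import *
st()"
```

```text
time: 4.65
ee_pos: [0.5459, -0.0145, 0.1007]
eef_rot: [-0.683, -0.181, 0.684, -0.181]
ft_force: [0.6, 0.1, -15.9]
width: 0.0253
t 4.65 p [ 0.5459 -0.0145  0.1007] F [  0.5747   0.1171 -15.863 ] M [0.0385 0.0122 0.0721] w 0.02525707718989118 j [ 0.4328  0.3187 -0.5695  1.7905  0.192   1.0884 -1.2574]
time: 4.95
ee_pos: [0.5459, -0.0145, 0.1008]
eef_rot: [-0.673, -0.216, 0.674, -0.216]
ft_force: [-0.2, -0.2, -15.4]
width: 0.0253
t 4.95 p [ 0.5459 -0.0145  0.1008] F [ -0.2385  -0.2109 -15.4016] M [0.014  0.1514 0.0419] w 0.0253325428591067 j [ 0.4456  0.3215 -0.5849  1.7898  0.1983  1.0898 -1.1583]
```

```bash

python3 -m pendant '0 0 0 -0.07 0 0;0 0 0 -0.07 0 0;0 0 0 -0.07 0 0'; python3 -c "
from h import *
st()"
python3 -m pendant '0 0 0 -0.07 0 0;0 0 0 -0.07 0 0;0 0 0 -0.07 0 0'; python3 -c "
from h import *
st()"
```

```text
time: 5.25
ee_pos: [0.546, -0.0145, 0.1009]
eef_rot: [-0.661, -0.251, 0.661, -0.251]
ft_force: [-0.9, -0.5, -15.4]
width: 0.0251
t 5.25 p [ 0.546  -0.0145  0.1009] F [ -0.9074  -0.4565 -15.3673] M [-0.2072  0.2135  0.0373] w 0.02512243896241432 j [ 0.4586  0.3245 -0.6006  1.7891  0.2048  1.0911 -1.0585]
time: 5.55
ee_pos: [0.546, -0.0144, 0.1009]
eef_rot: [-0.647, -0.285, 0.647, -0.285]
ft_force: [-1.5, -1.1, -15.2]
width: 0.0255
t 5.55 p [ 0.546  -0.0144  0.1009] F [ -1.4605  -1.1493 -15.239 ] M [-0.2754  0.2677  0.0673] w 0.025456567290926258 j [ 0.4718  0.3277 -0.6166  1.7883  0.2115  1.0924 -0.9586]
```

```bash

python3 -m pendant '0 0 0 -0.07 0 0;0 0 0 -0.07 0 0;0 0 0 -0.07 0 0'; python3 -c "
from h import *
st()"
```

```text
time: 5.85
ee_pos: [0.5461, -0.0143, 0.1012]
eef_rot: [-0.631, -0.319, 0.631, -0.319]
ft_force: [-3.9, -0.9, -10.6]
width: 0.0253
t 5.85 p [ 0.5461 -0.0143  0.1012] F [ -3.8715  -0.9355 -10.599 ] M [-0.3231  0.7201  0.1253] w 0.025270408885165737 j [ 0.485   0.3307 -0.633   1.7874  0.2182  1.0943 -0.8586]
```

```bash

python3 -m pendant '0 0 0 -0.07 0 0;0 0 0 -0.07 0 0;0 0 0 -0.07 0 0'; python3 -c "
from h import *
st()"
```

```text
time: 6.15
ee_pos: [0.5462, -0.0144, 0.1013]
eef_rot: [-0.614, -0.351, 0.614, -0.351]
ft_force: [-4.3, -0.9, -8.4]
width: 0.0252
t 6.15 p [ 0.5462 -0.0144  0.1013] F [-4.2941 -0.9017 -8.4184] M [-0.447   0.9579  0.0898] w 0.025199126537696105 j [ 0.4985  0.334  -0.6492  1.7866  0.2252  1.0958 -0.7588]
```

```bash

python3 -m pendant '-0.008 -0.0024 0.0014 0 0 0;-0.016 -0.0024 0.0014 0 0 0;-0.016 -0.0024 0.0014 0 0 0'; python3 -c "
from h import *
st()"
```

```text
time: 6.45
ee_pos: [0.546, -0.0143, 0.1057]
eef_rot: [0.613, 0.352, -0.613, 0.353]
ft_force: [-1.1, -2.0, -8.0]
width: 0.0255
t 6.45 p [ 0.546  -0.0143  0.1057] F [-1.1294 -2.0308 -7.9955] M [-0.4364  0.3162  0.0823] w 0.025522955312148425 j [ 0.5009  0.3277 -0.6512  1.784   0.221   1.1023 -0.7524]
```

```bash

python3 -m pendant '-0.003 0 0 0 0 0;-0.003 0 0 0 0 0;-0.003 0 0 0 0 0'; python3 -c "
from h import *
st()"
python3 -m pendant '-0.003 0 0 0 0 0;-0.003 0 0 0 0 0;-0.003 0 0 0 0 0'; python3 -c "
from h import *
st()"
```

```text
time: 6.75
ee_pos: [0.5459, -0.0143, 0.1061]
eef_rot: [0.613, 0.352, -0.613, 0.353]
ft_force: [0.7, -2.0, -9.3]
width: 0.025
t 6.75 p [ 0.5459 -0.0143  0.1061] F [ 0.7132 -1.9584 -9.2599] M [-0.6597 -0.1993  0.0089] w 0.025005462055793487 j [ 0.5013  0.3273 -0.6516  1.7836  0.2205  1.1033 -0.751 ]
time: 7.05
ee_pos: [0.5458, -0.0143, 0.1067]
eef_rot: [0.613, 0.353, -0.613, 0.353]
ft_force: [2.0, -1.7, -11.1]
width: 0.025
t 7.05 p [ 0.5458 -0.0143  0.1067] F [  1.9869  -1.694  -11.1361] M [-0.6677 -0.657  -0.0072] w 0.02501222373735683 j [ 0.5016  0.3266 -0.6518  1.7831  0.2199  1.1046 -0.7503]
```

```bash

python3 -m pendant '-0.003 0 0 0 0 0;-0.003 0 0 0 0 0;-0.003 0 0 0 0 0'; python3 -c "
from h import *
st()"
```

```text
time: 7.35
ee_pos: [0.5458, -0.0143, 0.1074]
eef_rot: [0.613, 0.353, -0.613, 0.353]
ft_force: [3.7, -2.6, -12.5]
width: 0.0253
t 7.35 p [ 0.5458 -0.0143  0.1074] F [  3.7091  -2.5961 -12.5458] M [-0.7961 -1.0205  0.0584] w 0.0253380142946632 j [ 0.5019  0.3258 -0.652   1.7824  0.2192  1.106  -0.7498]
```

```bash

python3 -m pendant '0.001 0.0014 -0.0008 -0.07 0 0;0.001 0.0014 -0.0008 -0.07 0 0;0.001 0.0014 -0.0008 -0.07 0 0'; python3 -c "
from h import *
st()"
```

```text
time: 7.65
ee_pos: [0.5459, -0.0143, 0.1071]
eef_rot: [-0.594, -0.384, 0.594, -0.384]
ft_force: [1.6, -3.6, -11.3]
width: 0.0252
t 7.65 p [ 0.5459 -0.0143  0.1071] F [  1.5586  -3.6088 -11.2636] M [-0.8048 -0.5882  0.0294] w 0.025249892226328664 j [ 0.5146  0.3303 -0.6678  1.7812  0.2266  1.1079 -0.6528]
```

```bash

python3 -m pendant '0 0 0 -0.07 0 0;0 0 0 -0.07 0 0;0 0 0 -0.07 0 0'; python3 -c "
from h import *
st()"
```

```text
time: 7.95
ee_pos: [0.5459, -0.0143, 0.1071]
eef_rot: [-0.573, -0.414, 0.573, -0.414]
ft_force: [1.2, -3.8, -10.3]
width: 0.0249
t 7.95 p [ 0.5459 -0.0143  0.1071] F [  1.2114  -3.8035 -10.3007] M [-0.887  -0.5758  0.0178] w 0.02486535667200036 j [ 0.5277  0.3339 -0.684   1.7806  0.2336  1.1094 -0.5541]
```

```bash

python3 -m pendant '0 0 0 -0.07 0 0;-0.001 0 0 -0.07 0 0;-0.001 0 0 -0.07 0 0'; python3 -c "
from h import *
st()"
```

```text
time: 8.25
ee_pos: [0.5459, -0.0143, 0.1073]
eef_rot: [-0.551, -0.443, 0.551, -0.443]
ft_force: [1.8, -3.8, -11.2]
width: 0.0255
t 8.25 p [ 0.5459 -0.0143  0.1073] F [  1.7857  -3.8121 -11.2477] M [-0.8504 -0.753  -0.0371] w 0.025528188309835057 j [ 0.5412  0.3376 -0.7005  1.7798  0.2407  1.1113 -0.4547]
```

```bash

python3 -m pendant '-0.001 0 0 -0.07 0 0;-0.002 0 0 -0.07 0 0;-0.002 0 0 -0.07 0 0'; python3 -c "
from h import *
st()"
```

```text
time: 8.55
ee_pos: [0.5459, -0.0143, 0.1076]
eef_rot: [0.527, 0.472, -0.527, 0.472]
ft_force: [4.5, -3.0, -13.5]
width: 0.0254
t 8.55 p [ 0.5459 -0.0143  0.1076] F [  4.475   -3.0112 -13.5312] M [-0.9462 -1.0112  0.0369] w 0.02542072985290627 j [ 0.5549  0.3413 -0.7174  1.7788  0.2478  1.1136 -0.3542]
```

```bash

python3 -m pendant '0 0 0 -0.06 0 0;0 0 0 -0.06 0 0;0 0 0 -0.06 0 0'; python3 -c "
from h import *
st()"
```

```text
time: 8.85
ee_pos: [0.5459, -0.0143, 0.1076]
eef_rot: [0.505, 0.495, -0.505, 0.495]
ft_force: [3.8, -3.3, -12.3]
width: 0.025
t 8.85 p [ 0.5459 -0.0143  0.1076] F [  3.817   -3.3274 -12.3056] M [-0.8598 -0.9207  0.0097] w 0.02499983177633163 j [ 0.5666  0.3449 -0.7319  1.7782  0.2544  1.1152 -0.2693]
```

```bash

python3 -m pendant '-0.001 0 0 -0.07 0 0;-0.0018 0 0 -0.07 0 0;-0.0018 0 0 -0.07 0 0'; python3 -c "
from h import *
st()"
```

```text
time: 9.15
ee_pos: [0.5459, -0.0143, 0.108]
eef_rot: [0.478, 0.521, -0.478, 0.521]
ft_force: [4.0, -4.1, -14.3]
width: 0.0252
t 9.15 p [ 0.5459 -0.0143  0.108 ] F [  4.0274  -4.052  -14.307 ] M [-0.8239 -0.966   0.0999] w 0.025235854298222216 j [ 0.5804  0.3489 -0.7492  1.7772  0.2618  1.1178 -0.1697]
```

```bash

python3 -m pendant '-0.001 0 0 -0.07 0 0;-0.0018 0 0 -0.07 0 0;-0.0018 0 0 -0.07 0 0'; python3 -c "
from h import *
st()"
```

```text
time: 9.45
ee_pos: [0.5459, -0.0143, 0.1085]
eef_rot: [0.45, 0.545, -0.45, 0.545]
ft_force: [3.7, -3.5, -13.5]
width: 0.0256
t 9.45 p [ 0.5459 -0.0143  0.1085] F [  3.6951  -3.5007 -13.5347] M [-0.819  -1.0473  0.0716] w 0.02562574708359585 j [ 0.5944  0.3529 -0.7667  1.7761  0.2695  1.1207 -0.0703]
```

```bash

python3 -m pendant '-0.001 0 0 -0.07 0 0;-0.0016 0 0 -0.07 0 0;-0.0016 0 0 -0.07 0 0'; python3 -c "
from h import *
st()"
```

```text
time: 9.75
ee_pos: [0.5459, -0.0143, 0.1089]
eef_rot: [0.421, 0.568, -0.421, 0.568]
ft_force: [3.1, -3.4, -12.7]
width: 0.025
t 9.75 p [ 0.5459 -0.0143  0.1089] F [  3.1147  -3.4128 -12.7488] M [-0.8419 -1.0491  0.0412] w 0.025009516656760634 j [ 0.6084  0.3572 -0.7844  1.775   0.2775  1.1235  0.029 ]
```

```bash

python3 -m pendant '-0.0008 0 0 -0.07 0 0;-0.0012 0 0 -0.07 0 0;-0.0012 0 0 -0.07 0 0'; python3 -c "
from h import *
st()"
```

```text
time: 10.05
ee_pos: [0.546, -0.0143, 0.1093]
eef_rot: [0.391, 0.589, -0.391, 0.589]
ft_force: [4.3, -3.3, -12.0]
width: 0.0249
t 10.05 p [ 0.546  -0.0143  0.1093] F [  4.3445  -3.2939 -11.9835] M [-0.7863 -1.0204  0.0574] w 0.02493942167721553 j [ 0.6224  0.3619 -0.8022  1.774   0.2858  1.1263  0.1279]
```

```bash

python3 -m pendant '0 0 0 -0.07 0 0;0 0 0 -0.07 0 0;0 0 0 -0.07 0 0'; python3 -c "
from h import *
st()"
```

```text
time: 10.35
ee_pos: [0.5461, -0.0143, 0.1095]
eef_rot: [0.36, 0.609, -0.36, 0.609]
ft_force: [2.6, -3.4, -11.4]
width: 0.0255
t 10.35 p [ 0.5461 -0.0143  0.1095] F [  2.6349  -3.4384 -11.3543] M [-0.8252 -0.8882  0.0492] w 0.02548388123618322 j [ 0.6363  0.3669 -0.8201  1.7732  0.2945  1.1289  0.2254]
```

```bash

python3 -m pendant '0 0 0 -0.05 0 0;0 0 0 -0.05 0 0;0 0 0 -0.05 0 0'; python3 -c "
from h import *
st()"
```

```text
time: 10.65
ee_pos: [0.5461, -0.0143, 0.1095]
eef_rot: [0.337, 0.622, -0.337, 0.622]
ft_force: [3.1, -3.6, -10.9]
width: 0.0253
t 10.65 p [ 0.5461 -0.0143  0.1095] F [  3.0617  -3.5507 -10.9316] M [-0.8363 -0.9665  0.0628] w 0.025328013467574902 j [ 0.6463  0.3709 -0.833   1.7727  0.3011  1.1307  0.2955]
```

```bash

python3 -m pendant '0 0 0 -0.05 0 0;0 0 0 -0.05 0 0;0 0 0 -0.05 0 0'; python3 -c "
from h import *
st()"
```

```text
time: 10.95
ee_pos: [0.5461, -0.0142, 0.1095]
eef_rot: [0.313, 0.634, -0.313, 0.634]
ft_force: [4.1, -4.0, -10.3]
width: 0.0253
t 10.95 p [ 0.5461 -0.0142  0.1095] F [  4.1492  -4.0451 -10.2535] M [-0.8266 -0.9858  0.0511] w 0.02528521849834819 j [ 0.6564  0.375  -0.8461  1.7723  0.3077  1.1325  0.3654]
```

```bash

python3 -m pendant '0 0 0 -0.04 0 0;0 0 0 -0.04 0 0;0 0 0 -0.04 0 0'; python3 -c "
from h import *
st()"
```

```text
time: 11.25
ee_pos: [0.5461, -0.0142, 0.1095]
eef_rot: [0.294, 0.643, -0.294, 0.643]
ft_force: [3.3, -4.2, -11.1]
width: 0.0254
t 11.25 p [ 0.5461 -0.0142  0.1095] F [  3.3355  -4.2278 -11.0962] M [-0.7799 -0.958   0.0429] w 0.02537469056780452 j [ 0.6644  0.3783 -0.8566  1.7719  0.3133  1.134   0.4214]
```

```bash

python3 -m pendant '0 0 0 -0.04 0 0;0 0 0 -0.04 0 0;0 0 0 -0.04 0 0'; python3 -c "
from h import *
st()"
```

```text
time: 11.55
ee_pos: [0.5461, -0.0142, 0.1095]
eef_rot: [0.275, 0.651, -0.274, 0.652]
ft_force: [4.2, -3.8, -11.3]
width: 0.0253
t 11.55 p [ 0.5461 -0.0142  0.1095] F [  4.1523  -3.7711 -11.253 ] M [-0.786  -0.9633  0.0285] w 0.02532288474676627 j [ 0.6725  0.3818 -0.8672  1.7715  0.3188  1.1355  0.4774]
```

```bash

python3 -m pendant '0 0 0 -0.04 0 0;0 0 0 -0.04 0 0;0 0 0 -0.04 0 0'; python3 -c "
from h import *
st()
im,d=vision.camera('scene');c=cal('scene');np.savez('s2',im=im,d=d,P=cloud('scene',d,c));cv2.imwrite('pics/s2.png',cv2.resize(im[140:240,180:300],(720,600),interpolation=cv2.INTER_CUBIC))
P=cloud('scene',d,c)
"
```

```text
time: 11.85
ee_pos: [0.5461, -0.0142, 0.1095]
eef_rot: [0.255, 0.659, -0.255, 0.66]
ft_force: [3.6, -3.7, -11.1]
width: 0.0248
t 11.85 p [ 0.5461 -0.0142  0.1095] F [  3.636   -3.6928 -11.0791] M [-0.7315 -0.9993 -0.0247] w 0.024806820210830895 j [ 0.6806  0.3855 -0.878   1.7712  0.3245  1.1372  0.5333]
```

View pics/s2.png

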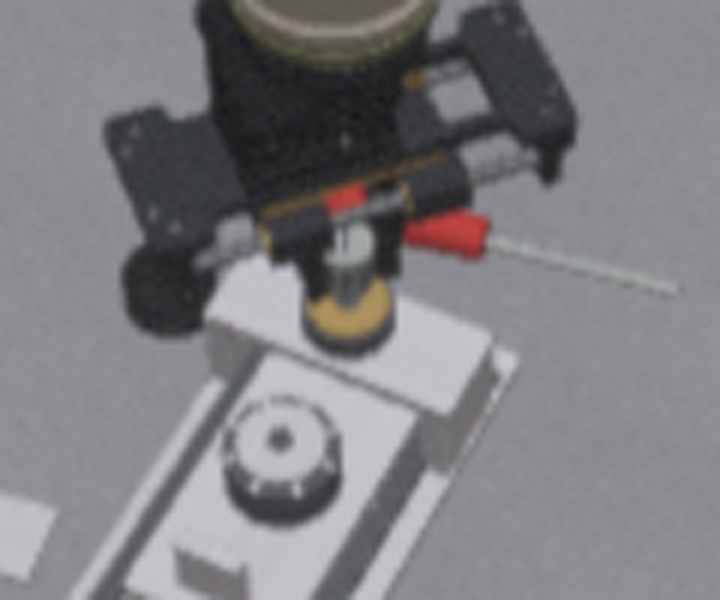

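Scene view: the knob is lifted in the jaws and the bushing is clear below it (at about (348,310) in the crop). The screw is up and the torque is just starting to turn, so I continue.

```bash

python3 -m pendant '0 0 0 -0.04 0 0;0 0 0 -0.04 0 0;0 0 0 -0.04 0 0'; python3 -c "
from h import *
st()"
```

```text
time: 12.2
ee_pos: [0.5462, -0.0142, 0.1096]
eef_rot: [0.235, 0.667, -0.235, 0.667]
ft_force: [4.2, -3.1, -11.9]
width: 0.0255
t 12.2 p [ 0.5462 -0.0142  0.1096] F [  4.2222  -3.1299 -11.9265] M [-0.711  -1.0821 -0.0223] w 0.025530105966639783 j [ 0.6887  0.3892 -0.8888  1.7707  0.3303  1.1387  0.589 ]
```

```bash

python3 -m pendant '0 0 0 -0.03 0 0;0 0 0 -0.03 0 0;0 0 0 -0.03 0 0'; python3 -c "
from h import *
st()"
```

```text
time: 12.5
ee_pos: [0.5463, -0.0141, 0.1096]
eef_rot: [0.22, 0.672, -0.22, 0.672]
ft_force: [4.1, -3.9, -11.2]
width: 0.0258
t 12.5 p [ 0.5463 -0.0141  0.1096] F [  4.1261  -3.9087 -11.2352] M [-0.6806 -1.1131 -0.0412] w 0.025754464657512945 j [ 0.6947  0.392  -0.8969  1.7704  0.3347  1.1399  0.6308]
```

```bash

python3 -m pendant '0.002 0 0 0 0 0;0.003 0 0 0 0 0;0.003 0 0 0 0 0'; python3 -c "
from h import *
st()"
python3 -m pendant '0.002 0 0 0 0 0;0.002 0 0 0 0 0;0.002 0 0 0 0 0'; python3 -c "
from h import *
st()"
```

```text
time: 12.8
ee_pos: [0.5463, -0.0141, 0.1091]
eef_rot: [0.219, 0.672, -0.219, 0.673]
ft_force: [4.2, -3.9, -6.1]
width: 0.0255
t 12.8 p [ 0.5463 -0.0141  0.1091] F [ 4.2035 -3.9144 -6.116 ] M [-0.6443 -0.9309 -0.1173] w 0.02550712549908694 j [ 0.6945  0.3927 -0.8969  1.7709  0.3358  1.139   0.6334]
time: 13.1
ee_pos: [0.5463, -0.0141, 0.1083]
eef_rot: [0.218, 0.672, -0.218, 0.673]
ft_force: [4.1, -3.7, -6.7]
width: 0.0253
t 13.1 p [ 0.5463 -0.0141  0.1083] F [ 4.0734 -3.6761 -6.6648] M [-0.5988 -1.1102 -0.1765] w 0.025299924426134542 j [ 0.6944  0.3937 -0.8969  1.7716  0.3366  1.1378  0.6345]
```

```bash

python3 -m pendant '0.002 0 0 0 0 0;0.002 0 0 0 0 0;0.002 0 0 0 0 0'; python3 -c "
from h import *
st()"
python3 -m pendant '0.002 0 0 0 0 0;0.002 0 0 0 0 0;0.002 0 0 0 0 0'; python3 -c "
from h import *
st()"
```

```text
time: 13.4
ee_pos: [0.5463, -0.0141, 0.1079]
eef_rot: [0.218, 0.672, -0.218, 0.673]
ft_force: [4.1, -3.1, -4.8]
width: 0.0255
t 13.4 p [ 0.5463 -0.0141  0.1079] F [ 4.0774 -3.1188 -4.7502] M [-0.6647 -1.0664 -0.1581] w 0.025457277539677765 j [ 0.6942  0.3942 -0.8966  1.772   0.3372  1.1371  0.6343]
time: 13.7
ee_pos: [0.5463, -0.0141, 0.1076]
eef_rot: [0.218, 0.672, -0.218, 0.673]
ft_force: [2.6, -3.6, 0.2]
width: 0.0254
t 13.7 p [ 0.5463 -0.0141  0.1076] F [ 2.5906 -3.5956  0.1572] M [-0.6353 -0.8625 -0.1258] w 0.025419749114845767 j [ 0.6939  0.3946 -0.8965  1.7723  0.3377  1.1365  0.6342]
```

Supported at z≈0.1078, which matches a lift of about 13.2 mm, with about 0.2 N m against the end. Releasing and backing up.

```bash

python3 -m pendant '0 0 0 0 0 0;0 0 0 0 0 0;0 0 0 0 0 0;0 0 0 0 0 0;0 0 0 0 0 0' 0.1
python3 -m pendant '-0.06 0 0 0 0 0;-0.2 0 0 0 0 0;-0.35 0 0 0 0 0;-0.5 0 0 0 0 0;-0.5 0 0 0 0 0;-0.5 0 0 0 0 0'
python3 - <<'E'
from h import *
st()
c=cal("wrist"); im,d=vision.camera("wrist");cv2.imwrite("pics/w3.png",im); np.savez("w3",im=im,K=c[0],R=c[1],t=c[2])
c=cal("scene"); im,d=vision.camera("scene"); P=cloud("scene",d,c).reshape(-1,3)
P0=np.load("scene.npz")["P"].reshape(-1,3)
for Q in(P0,P):
    k=Q[(np.hypot(Q[:,0]-.547,Q[:,1]+.017)<.02)&(Q[:,2]>.095)&(Q[:,2]<.15)]; print(len(k),np.percentile(k[:,2],[50,80,90,95]))
go([.546,-.15,.16])
E
```

```text
time: 14.2
ee_pos: [0.5458, -0.014, 0.1071]
eef_rot: [0.218, 0.673, -0.218, 0.673]
ft_force: [0.0, -0.3, 0.7]
width: 0.0464
time: 14.8
ee_pos: [0.5463, -0.0141, 0.2335]
eef_rot: [0.218, 0.672, -0.218, 0.673]
ft_force: [-0.2, -0.9, -0.1]
width: 0.0479
t 14.8 p [ 0.5463 -0.0141  0.2335] F [-0.2273 -0.9108 -0.1154] M [ 0.0521 -0.1717 -0.0206] w 0.04788304267784024 j [ 0.7492  0.2733 -0.9466  1.6182  0.2267  1.3642  0.7179]
105 [0.1158 0.1191 0.1207 0.1216]
119 [0.1279 0.1317 0.1327 0.1338]
units [ 0.2868 -0.4382  0.3204]
```

View pics/w3.png

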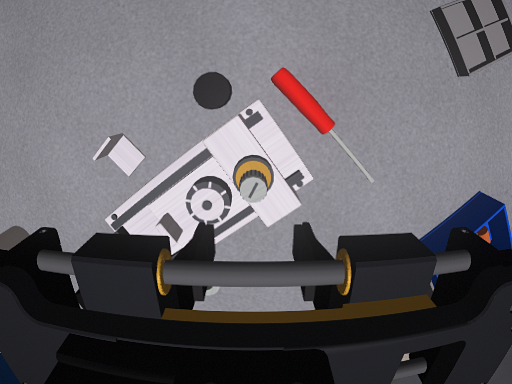

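Wrist view: knob free at (254,187) and standing high, with the fingers clear. I'm checking the slot angle and height before the pull.

```bash
python3 - <<'E'
from h import *
w=np.load("w3.npz"); c=w["K"],w["R"],w["t"]; cv2.imwrite("pics/w3c.png",cv2.resize(w["im"][150:270,130:290],(800,600),interpolation=cv2.INTER_CUBIC))
w0=np.load("w.npz"); c0=w0["K"],w0["R"],w0["t"]
f=lambda x,y:ray(c0,170+x/3.3,90+y/3.3,.12)
a=f(200,157)-f(177,205); print("slot0",np.degrees(np.arctan2(a[1],a[0])))
a=ray(c,258.5,183,.133)-ray(c,249,193.5,.133); print("slot1",np.degrees(np.arctan2(a[1],a[0])))
ct=cal("top"); Q0=np.load("top.npz")["P"]
L=[]
for i in range(5):
    L.append(cloud("top",vision.camera("top")[1],ct))
Q=np.median(L,0)
for q in(Q0,*L,Q):
    k=q[196:202,249:256]; k=k[(np.hypot(k[...,0]-.545,k[...,1]+.017)<.009)]; print(len(k),np.median(k[:,2]))
E
```

```text
slot0 -2.019958698298306
slot1 103.19265021042716
23 0.12269174832979203
0 nan
0 nan
0 nan
0 nan
0 nan
0 nan
  return _methods._mean(a, axis=axis, dtype=dtype,
  ret = ret.dtype.type(ret / rcount)
```

View pics/w3c.png

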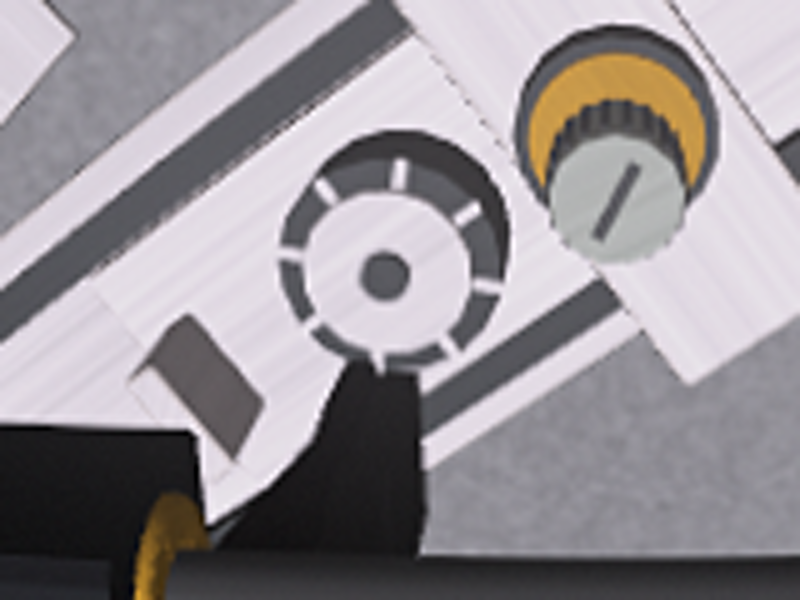

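```bash
python3 - <<'E'
from h import *
w=np.load("w3.npz"); c=w["K"],w["R"],w["t"]
a=ray(c,257.2,183.2,.133)-ray(c,250,197.6,.133); print("slot1",np.degrees(np.arctan2(a[1],a[0])))
b=[ray(c,250+0,186,.088)]
# bushing-vs-knob parallax: disc centre (617,199), ring centre (617,128)
f=lambda x,y,z:ray(c,130+x/5,150+y/5,z)
print(f(617,128,.088),[ (h,f(618,198,h)) for h in(.12,.13,.133)])
print("tab dark face bottom/top",f(165,375,.0),f(385,275,.063), "yaw line rail",f(0,330,.02)-f(405,35,.02))
go([.5455,-.085,.16])
E
```

```text
slot1 118.56897211252546
[ 0.5437 -0.0124  0.088 ] [(0.12, array([ 0.5486, -0.0157,  0.12  ])), (0.13, array([ 0.5461, -0.014 ,  0.13  ])), (0.133, array([ 0.5454, -0.0134,  0.133 ]))]
tab dark face bottom/top [ 0.5435 -0.1794  0.    ] [ 0.5455 -0.0824  0.063 ] yaw line rail [-0.0047 -0.1496  0.    ]
units [ 0.2861 -0.2296  0.1662]
```

```bash
cat >> h.py <<'E'
def wz(c,d,u,v,m=4):
    K,R,t=c; o=[]
    for y in range(int(v)-m,int(v)+m+1):
        for x in range(int(u)-m,int(u)+m+1):
            if d[y,x]>0:
                a=np.array([(x-K[0,2])/K[0,0],(y-K[1,2])/K[1,1]]); th=np.linalg.norm(a)
                p=np.append(a/th*np.tan(th),1)*d[y,x]; o.append(((p-t)@R))
    return np.median(o,0),len(o)
E
python3 - <<'E'
from h import *
w=np.load("w.npz"); c=w["K"],w["R"],w["t"]; d=w["d"]
print(wz(c,d,227.6,144.8),wz(c,d,252,110),wz(c,d,215,174))
for i in range(2):
    c=cal("wrist"); im,d=vision.camera("wrist")
    print(wz(c,d,253.5,189.5),wz(c,d,237,151),wz(c,d,272,216))
E
```

```text
(array([ 0.5459, -0.0149,  0.1204]), 81) (array([ 0.5841, -0.0235,  0.0706]), 81) (array([ 0.5   , -0.0144,  0.0706]), 81)
(array([ 0.543 , -0.0133,  0.1336]), 81) (array([ 0.5124, -0.0129,  0.0704]), 81) (array([ 0.5979, -0.0255,  0.0706]), 81)
(array([ 0.543 , -0.0132,  0.1335]), 81) (array([ 0.5125, -0.0128,  0.0705]), 81) (array([ 0.5981, -0.0256,  0.0704]), 81)
```

```bash
python3 - <<'E'
from h import *
print(Rn.from_quat(r.read_state()["eef_rot"]).as_matrix()); go([.544,-.150,.15])
E
```

```text
[[-0.0006  0.5864  0.81  ]
 [ 0.0002  0.81   -0.5864]
 [-1.     -0.0002 -0.0006]]
units [ 0.3271 -0.4443  0.3132]
```

```bash

python3 -m pendant '0 -0.15 0.1 0.09 0 0;0 -0.3 0.2 0.18 0 0;0 -0.42 0.3 0.27 0 0;0.05 -0.444 0.313 0.36 0 0;0.15 -0.444 0.313 0.45 0 0;0.25 -0.444 0.313 0.54 0 0;0.327 -0.444 0.313 0.63 0 0;0.327 -0.444 0.313 0.63 0 0' 0.3
python3 -m pendant '0 0 0 0 0 0;0 0 0 0 0 0'
python3 - <<'E'
from h import *
st(); print(Rn.from_quat(r.read_state()["eef_rot"]).as_matrix())
go([.544,-.15,.042])
c=cal("wrist"); im,d=vision.camera("wrist");cv2.imwrite("pics/w4.png",im); np.savez("w4",im=im,d=d,K=c[0],R=c[1],t=c[2])
E
```

```text
time: 16.05
ee_pos: [0.5426, -0.1497, 0.1478]
eef_rot: [-0.5, -0.501, 0.501, -0.498]
ft_force: [-0.2, -0.3, 0.2]
width: 0.0569
time: 16.25
ee_pos: [0.5449, -0.15, 0.1517]
eef_rot: [0.5, 0.5, -0.499, 0.501]
ft_force: [0.2, -0.4, 0.5]
width: 0.0566
t 16.25 p [ 0.5449 -0.15    0.1517] F [ 0.2439 -0.4068  0.5211] M [-0.0344 -0.0787 -0.009 ] w 0.05657961691270013 j [ 0.7903  0.3349 -0.7202  1.6855  0.2343  1.2078  0.0164]
[[ 0.0017  1.      0.0023]
 [-0.0004  0.0023 -1.    ]
 [-1.      0.0017  0.0004]]
units [ 0.4388 -0.0044 -0.0001]
```

View pics/w4.png

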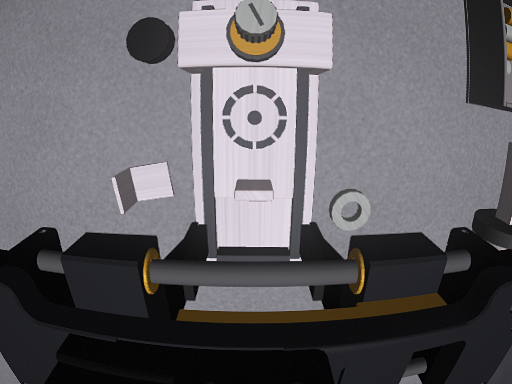

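Wrist view: tab at about (254,190), centred between the jaws, jaws across rig x. Bracket (145,187) and bearing (350,210) are clear to the sides.

```bash
python3 - <<'E'
from h import *
w=np.load("w4.npz"); c=w["K"],w["R"],w["t"]; d=w["d"]
for v in range(176,206,4): print(v,wz(c,d,254,v,1)[0])
print(ray(c,254.5,116,.063),ray(c,236,197,.069),ray(c,273,197,.069))
go([.544,-.15,.042])
E
```

```text
176 [ 0.545  -0.1416  0.0296]
180 [ 0.545  -0.1445  0.036 ]
184 [ 0.5449 -0.1443  0.0496]
188 [ 0.5449 -0.1442  0.0629]
192 [ 0.5448 -0.1461  0.0691]
196 [ 0.5449 -0.1494  0.0696]
200 [ 0.5449 -0.1532  0.0691]
204 [ 0.5452 -0.177   0.0125]
[ 0.5451 -0.0812  0.063 ] [ 0.5292 -0.1506  0.069 ] [ 0.5614 -0.1505  0.069 ]
units [ 0.4387 -0.0044 -0.0005]
```

```bash

python3 -m pendant '0.14 0.001 0 0 0 0;0.28 0.001 0 0 0 0;0.38 0.001 0 0 0 0;0.43 0.001 0 0 0 0;0.43 0.001 0 0 0 0'
python3 -m pendant '0 0 0 0 0 0;0 0 0 0 0 0;0 0 0 0 0 0;0 0 0 0 0 0' -1 30
python3 -c "
from h import *
st();s=r.read_state();go(s['ee_pos']+[-.0008,-.061,0])"
```

```text
time: 16.8
ee_pos: [0.544, -0.1499, 0.0422]
eef_rot: [0.5, 0.5, -0.5, 0.499]
ft_force: [0.4, 0.8, 0.8]
width: 0.0565
time: 17.2
ee_pos: [0.5452, -0.1502, 0.0438]
eef_rot: [0.501, 0.499, -0.5, 0.5]
ft_force: [-0.4, -0.5, -0.1]
width: 0.0339
t 17.2 p [ 0.5452 -0.1502  0.0438] F [-0.3686 -0.4519 -0.1485] M [-0.169  -0.0666 -0.0141] w 0.033863217903192126 j [ 0.7455  0.4595 -0.6755  1.7824  0.3332  1.0142 -0.0586]
units [ 0.0002 -0.003   0.244 ]
```

```bash

python3 -m pendant '0 0 0.02 0 0 0;0 0 0.05 0 0 0;0 0 0.08 0 0 0;0 0 0.11 0 0 0;0 0 0.12 0 0 0;0 0 0.12 0 0 0'
python3 -c "
from h import *
st()"
python3 -m pendant '0 0 0.03 0 0 0;0 0 0.06 0 0 0;0 0 0.09 0 0 0;0 0 0.11 0 0 0;0 0 0.118 0 0 0;0 0 0.118 0 0 0;0 0 0.118 0 0 0'
python3 -c "
from h import *
st()"
```

```text
time: 17.8
ee_pos: [0.545, -0.1813, 0.0438]
eef_rot: [0.501, 0.499, -0.5, 0.5]
ft_force: [0.3, -1.1, 6.5]
width: 0.0335
t 17.8 p [ 0.545  -0.1813  0.0438] F [ 0.3175 -1.0837  6.4857] M [-0.1836 -0.0924  0.0217] w 0.03351243339868718 j [ 0.7816  0.4743 -0.6616  1.7591  0.3361  1.0219 -0.0058]
time: 18.5
ee_pos: [0.5448, -0.2102, 0.0437]
eef_rot: [0.5, 0.499, -0.5, 0.5]
ft_force: [-1.5, 0.1, 7.0]
width: 0.0336
t 18.5 p [ 0.5448 -0.2102  0.0437] F [-1.468   0.0944  7.0054] M [ 0.1877  0.0665 -0.0277] w 0.03364137009596739 j [ 0.8136  0.4908 -0.649   1.7334  0.3391  1.0307  0.0435]
```

```bash

python3 -m pendant '0 0 0.006 0 0 0;0 0 0.006 0 0 0;0 0 0.006 0 0 0'
python3 -m pendant '0 0 0 0 0 0;0 0 0 0 0 0;0 0 0 0 0 0;0 0 0 0 0 0' 0.3
python3 -m pendant '-0.1 0 0 0 0 0;-0.25 0 0 0 0 0;-0.4 0 0 0 0 0;-0.6 0 0 0 0 0;-0.6 0 0 0 0 0;-0.6 0 0 0 0 0'
python3 - <<'E'
from h import *
st()
c=cal("wrist"); im,d=vision.camera("wrist");cv2.imwrite("pics/w5.png",im); np.savez("w5",im=im,d=d,K=c[0],R=c[1],t=c[2])
E
```

```text
time: 18.8
ee_pos: [0.5449, -0.2103, 0.0437]
eef_rot: [0.5, 0.5, -0.5, 0.5]
ft_force: [-1.2, 4.1, 8.9]
width: 0.0335
time: 19.2
ee_pos: [0.5441, -0.2114, 0.0427]
eef_rot: [-0.5, -0.5, 0.5, -0.5]
ft_force: [0.4, -0.6, -0.2]
width: 0.0541
time: 19.8
ee_pos: [0.5449, -0.2113, 0.194]
eef_rot: [0.5, 0.499, -0.5, 0.501]
ft_force: [-0.2, 1.0, -0.7]
width: 0.0562
t 19.8 p [ 0.5449 -0.2113  0.194 ] F [-0.1687  0.9724 -0.6778] M [-0.0138 -0.097  -0.0239] w 0.05622092690264387 j [ 0.8631  0.3381 -0.7021  1.5848  0.2252  1.299   0.1274]
```

View pics/w5.png

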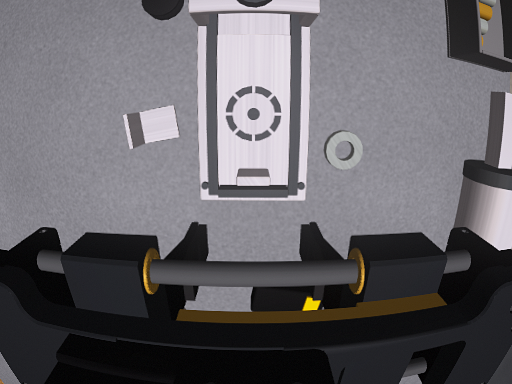

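Wrist view: the tab is now against the dark end stop at about (253,180). The force rose to about 4 N with no further motion, so it is at the stop. One numeric check, then hand-in.

```bash
python3 - <<'E'
from h import *
w=np.load("w5.npz"); c=w["K"],w["R"],w["t"]
print("drive",wz(c,w["d"],253.5,114,2)[0],[wz(c,w["d"],253,v,1)[0] for v in(178,181,183)])
c=cal("scene"); im,d=vision.camera("scene"); P=cloud("scene",d,c).reshape(-1,3)
k=P[(np.hypot(P[:,0]-.547,P[:,1]+.017)<.02)&(P[:,2]>.095)&(P[:,2]<.15)]; print(len(k),np.percentile(k[:,2],[50,80,90,95]))
from bench import close_job
print(close_job())
E
```

```text
drive [ 0.5441 -0.1426  0.0663] [array([ 0.544 , -0.2059,  0.0696]), array([ 0.544 , -0.2087,  0.0702]), array([ 0.544 , -0.211 ,  0.0697])]
118 [0.1278 0.1318 0.1332 0.1337]
the job is handed in; nothing more can be done
None
```

I wound the screw out counterclockwise, let it go and it stayed up. I then drew the sled out to its end stop and handed the job in at about 20 s of the 72 s allowed.

**Screw:**
- After I let go, wrist depth put the knob 13.1–13.2 mm above its first height. A rougher scene-camera reading just before hand-in still showed it up, matching the one taken right after release.
- The pull on the hand peaked at about 16 N, of which the spring was about 8 N. The turning torque was at most about 0.2 N m, so the thread was not forced.

**Sled:** The tab moved about 60 mm (y −0.149 to about −0.209). A last nudge met about 4 N with no further motion. The gripper was clear of everything at hand-in.

**Checks that disagreed or fell short:**
- The screw turned about 2.1 rad in all. I expected about 1.8 rad from where I first felt the thread's start. The torque at the end and the measured height both say it is fully wound.
- A height check with the top camera gave no reading, probably because the arm was in the way.
- Depth differences from the scene camera alone gave a lift of about 12.0–12.6 mm. I trusted the closer wrist reading instead.
- The bystanders looked undisturbed in the pictures, but I did not measure their positions.

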